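Eject the stuck slug from the pressing sleeve

TASK

Take the push rod from its holder, feel its end into the bore of the loosely floating sleeve on the stand, and push the stuck slug down and out of the far end so that it drops into the tray below. Be gentle: never lean on the sleeve or stand with the rod with more than about 25 N. Finally stand the rod back in its holder, fully down, and leave the other things on the bench where they are.

Things in the scene. Friction and masses are not known exactly. Their poses are not given: they have to be found in the camera images.
- stand: Aluminium stand fixed to the bench: a square plate 110 x 110 mm, its top 50 mm above the bench, on four round legs. On it, on a soft 6 mm rubber ring, floats the sleeve: an upright steel tube 50 mm tall, outer diameter 50 mm, with a 72 mm foot flange, 56 to 106 mm above the bench. The tube's own position is not measured. Origin: centre of the stand on the bench; z up.
- stand_mouth (a point): Centre of the STAND at the height of the sleeve's top rim, 106 mm above the bench. The bore (26 mm diameter, straight, plain rim) is NOT centred here: its axis starts 5.5 to 7.5 mm off in an unknown direction. Pushed sideways with 1.5 N the sleeve slides, up to 9 mm from this centre, and stays; pressed down it sinks 1 mm per 5 N and springs back; it cannot tip or lift.
- stand_slug (a point): On the stand's centre line, fixed to the stand, 12 mm below the rim: the starting height of the top of the slug stuck in the bore, a dark steel cylinder of 24 mm diameter, 16 mm tall, about 55 g. Three sprung ribs grip it: it needs a steady push of about 7 to 13 N until its top is about 44 mm below the rim, then it falls free. z up.
- stand_exit (a point): On the stand's centre line at the height of the sleeve's lower end, 56 mm above the bench; the bore is open here through the plate. Bringing the rod's lower end to this height, 50 mm below the rim, ejects the slug. z up.
- tray: White open tray 74 x 74 mm, 16 mm high, walls and floor 3 mm, fixed under the stand's plate between the legs; the slug falls into it. Its floor lies about 52 mm below the sleeve's bottom end. Origin: centre of its underside.
- rod: Push rod, 280 g, standing upright in the holder at the start: steel shank of 22 mm diameter, 80 mm long, its lower end tapering over the last 4 mm to a flat of 19 mm diameter; above it an aluminium cylindrical grip of 30 mm diameter, 35 mm tall (80 to 115 mm above the lower end). Origin: centre of the lower end face; z along the rod towards the grip.
- rod_tip (a point): Centre of the rod's lower end face; z along the rod towards the grip.
- holder: Grey plastic block 70 x 70 x 45 mm, fixed to the bench, with an upright round hole of 26 mm diameter, 35 mm deep, in the centre of its top. Origin: centre of its underside.
- holder_floor (a point): Centre of the floor of the holder's hole, 10 mm above the bench; the rod's lower end rests here when fully down. z up.
- jar: Bystander: white plastic jar, diameter 72 mm, 85 mm tall. Origin: centre of its underside.
- vial: Bystander: white plastic bottle, diameter 32 mm, 75 mm tall. Origin: centre of its underside.
- plunger: Bystander: short steel plunger standing up, 32 mm wide, 50 mm tall. Origin: centre of its underside.
- wrench: Bystander: wrench lying flat. Origin: under its middle, x along it.
- brush: Bystander: brush lying flat. Origin: under its middle, x along it.
- dish: Bystander: white ceramic dish, diameter 80 mm, 30 mm tall. Origin: centre of its underside.
- spare_ring: Bystander: flat steel ring, outer diameter 56 mm, hole 28 mm, 12 mm thick, lying flat. Origin: centre of its underside.
- floating_sleeve (a joint): How far (m) the floating sleeve on the stand has slid, along one level direction fixed at random at each start, from where it stood at the start (0 at the start; it says nothing of where the sleeve stood then). The sleeve slides in the other level direction too, which is not measured.
Not all that is in view belongs to the job. Of the things like the rod, leave any that is orange; of the rest the smaller one is meant. What is shaped like the holder but blue or purple is not meant.

How it is judged:
By the outcome, as a careful person would: the job done as asked, in the order asked, and still so for the second after the job is handed in, with the robot touching nothing.
It also fails if it takes over 58 s, if anything falls off the work surface, if the arm or the gripper's body presses on something with over 40 N, if the wrist force passes 120 N, or if a joint passes its speed limit or range.

ROBOT

A 7-joint arm with a two-finger parallel gripper is mounted at the origin on the work surface. World frame = base frame: x ahead of the robot, y to its left, z up, the work surface at z = 0. Lengths are in m, angles in rad, forces in N, time in s.
With the tool pointing down it reaches from about 0.4 to 0.85 m from the base axis. Payload 4.4 kg.
Tool frame: the origin (TCP) lies on the centre line of the jaws, within the pads' length; the fingertips stand 22 mm ahead of it and the grasp point (between the pads) lies 3 mm ahead of it; z points along the fingers, x is the direction in which the jaws open and shut, and the axes are right-handed (so a half turn about z gives the same grasp; the last joint's range is limited). The gripper opens to 94 mm and grips with 3 to 60 N. Pads are 16 mm wide; open, the fingers measure 119 mm over their backs; the gripper's body (75 mm by 177 mm) begins 78 mm behind the grasp point.
Start: joints at [-1.23, 0.628, 0.038, 1.517, -0.027, 0.996, -0.02], TCP at [0.257, 0.597, 0.227] pointing down, gripper open.
Joint ranges: [-3.06, 3.06], [-0.37, 2.12], [-1.25, 1.32], [0.18, 2.47], [-1.1, 4.24], [0.23, 1.98], [-2.94, 2.94]. Speed limits (rad/s): [2.57, 2.57, 3.14, 3.14, 3.14, 3.14, 3.14].

INTERFACE

Orientations are given as a unit quaternion [w, x, y, z].
In Python, from station import r gives the robot as it stands.
- The arm moves only by the tool drive_tool, never from a script. Its argument "steps" is a list that holds one entry, the list of rows, each a list of 5 numbers: the closure in counts, from 0 (fully open) to 255 (shut), then the shift along the tool's x, y, z in m, then the turn about the tool's z in rad. In form: [[[fingers, x, y, z, spin], ...]]. A call has 1 to 5 rows; each row is the pose to reach, as a shift and turn from the pose measured when the call began, along the tool's axes at that moment; what a row does not reach only later rows make up. A row lasts 1/8 s, in which the tool goes at most 62.5 mm and 10.7 degrees, less where a joint would pass 70% of its speed; a pose out of reach is approached as far as the arm can. A call with a gripper value outside its range is refused whole. The fingers move at their own pace and stop on an object; "squeeze" is the grip in N (left out, the last holds). Time passes only in rows, so rows that repeat a pose let the fingers close. It gives the time, the measured TCP pose, the force and the opening at its end, in the units of the state.
- r.get_obs(): the state, without advancing time (a new reading comes with each control period).
- r.grab_frame(name): name is "scene" or "top" or "wrist"; returns (picture, depth): 384x512x3 uint8, blue, green, red; 384x512 float32, m along the optical axis (not along the pixel's ray), 0 where there is no reading.
- r.get_calibration(name): a dict with "intrinsics" (3x3 intrinsics, pixels), "position" and "rotation" of the camera in the world; the wrist camera has in their place "T_tool_cam" (4x4, takes a point from camera to tool coordinates, whose origin is the TCP and whose axes are the tool frame's). Camera axes: x right, y down, z forward; pixel columns grow to the right and rows downward; lengths in m; the calibration is good to about 2 mm. The wrist camera is an equidistant fisheye: a pixel r from the principal point sees the ray r / f radians off the axis. A picture is of the moment at which its call begins: read the wrist's pose just before it. get_calibration takes no time and is no camera call.
- r.finish_job(): hands the job in, once; it reports no verdict.
Trained networks look in the newest picture that a camera, given by its name, has taken for a name from the list of things; names that differ only in an ending like _2 or _b are one class to them, and where a whole thing is asked for, a point or a joint stands for the part that bears it (a point fixed in the world has none). Each returns a list of dicts, best first, with "conf" (0 to 1); they miss things now and then, are a little off and sometimes report something else, mostly with a low value. They report only what shows in the picture. A call takes as long as a camera call. They do not tell look-alikes from the thing itself.
- r.find_in(camera, query): "location" ([x, y, z] in m, in world coordinates, good to about 4 mm: the middle of the surface that is visible of it).
The state is a dict: "time_s": time; "joint_positions": joint angles; "joint_velocities": joint speeds; "effort": joint torques, N m; "eef_pos": TCP position; "tool_rot": TCP orientation; "contact_force": force on the tool from outside, world axes, zero at the start; "ft_torque": the same for the moment, N m; "gripper_width": opening from 0.0 (shut) to 1.0 (fully open).
Only numpy, scipy, OpenCV 4.12 (cv2) and the standard library are available. Lean on these libraries where they do the work, as an engineer would, in place of code of your own. Each camera call takes 0.05 s, during which the arm holds its last target. There are 200 camera calls.

## Working session

There is one attempt and no reset: what is moved stays moved. The work goes in short steps, Python scripts to look and compute and a tool call to move; the robot and the scene stay as the last step left them, time stands still between calls to the robot, and variables do not carry over. Pictures are saved under pics/ and viewed, about 8 in all and at most 12, crops included, and the job is handed in when it is done.

Besides the shell and the picture viewer there is one more tool, called after "Call:" as name([rows], argument=value, ...), one row to a line, values as JSON. drive_tool: Moves the arm, as the interface text tells. Its arguments: {"type":"object","properties":{"steps":{"type":"array"},"squeeze":{"type":"number"}},"required":["steps"]}

```bash
mkdir -p pics; ls; cat > h.py <<'E'
import numpy as np, cv2
from station import r
from scipy.spatial.transform import Rotation as R
def st():
    o=r.get_obs(); q=o["tool_rot"]; return o, np.array(o["eef_pos"]), R.from_quat([q[1],q[2],q[3],q[0]]).as_matrix()
def world(cam,u,v,d):
    c=r.get_calibration(cam);K=np.array(c["intrinsics"])
    u=np.asarray(u,float);v=np.asarray(v,float)
    p=np.stack([(u-K[0,2])/K[0,0]*d,(v-K[1,2])/K[1,1]*d,d],-1)
    return p@np.array(c["rotation"]).T+np.array(c["position"])
E
python3 - <<'E'
from h import *
o,p,M=st();print(o);print(M)
for c in("top","scene"):
    im,d=r.grab_frame(c);cv2.imwrite(f"pics/{c}0.png",im);np.save(f"pics/{c}0.npy",d)
    print(r.get_calibration(c))
    for n in("rod","holder","stand","tray"):
        for f in r.find_in(c,n): print(c,n,np.round(f["location"],3),round(f["conf"],2))
E
```

```text
pics
{'time_s': 0.0, 'joint_positions': array([-1.22982641,  0.62932359,  0.03844653,  1.51834946, -0.02697307,
        0.99629255, -0.01998568]), 'joint_velocities': array([-2.94952396e-05,  2.18275424e-05, -9.17904309e-04,  8.56130194e-04,
        1.49508434e-03, -4.07016420e-05,  1.88980960e-03]), 'effort': array([ 5.53975533e-04, -5.49731898e+01,  1.14347968e+00, -1.86632359e+01,
       -5.23809262e-02,  2.36715336e-02,  1.50298929e-04]), 'eef_pos': array([0.25690756, 0.59640263, 0.22657471]), 'tool_rot': array([ 5.29760428e-04,  8.35350250e-01,  5.49717290e-01, -7.61228819e-04]), 'contact_force': array([0.18662926, 0.42927191, 0.02459842]), 'ft_torque': array([-0.02046111,  0.03786694,  0.01890337]), 'gripper_width': 1.0005703786806577}
[[ 3.95620642e-01  9.18413759e-01 -6.89348434e-04]
 [ 9.18412146e-01 -3.95621240e-01 -1.72199230e-03]
 [-1.85422230e-03  4.81497255e-05 -9.99998280e-01]]
{'intrinsics': array([[492.86451019,   0.        , 250.93011192],
       [  0.        , 492.86451019, 190.34496837],
       [  0.        ,   0.        ,   1.        ]]), 'position': array([ 2.87
[... 374 characters left out ...]
 [ 0.516 -0.181  0.047] 0.25
top stand [ 0.52  -0.178  0.051] 0.65
{'intrinsics': array([[364.02245446,   0.        , 259.0008997 ],
       [  0.        , 364.02245446, 198.52771122],
       [  0.        ,   0.        ,   1.        ]]), 'position': array([1.01224446, 0.34846796, 0.81299396]), 'rotation': array([-0.1426873 ,  0.41989645,  0.84540896, -0.29767599])}
scene rod [0.701 0.154 0.148] 0.88
scene rod [0.545 0.229 0.092] 0.81
scene rod [0.566 0.145 0.111] 0.69
scene holder [0.543 0.001 0.048] 0.9
scene holder [0.441 0.143 0.047] 0.64
scene holder [0.578 0.146 0.042] 0.59
scene stand [ 0.553 -0.148  0.052] 0.81
scene stand [0.69  0.027 0.049] 0.46
scene tray [ 0.545 -0.14   0.011] 0.67
```

```bash
sed -i 's/^    return p@np.array.*/    q=np.array(c["rotation"]); return p@R.from_quat(q[[1,2,3,0]]).as_matrix().T+np.array(c["position"])/' h.py
python3 -c "
import cv2
a=cv2.imread('pics/top0.png');cv2.imwrite('pics/top0b.png',cv2.resize(a,(768,576),interpolation=3))
a=cv2.imread('pics/scene0.png');cv2.imwrite('pics/scene0b.png',cv2.resize(a,(768,576),interpolation=3))"
```

```text
(no output)
```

View pics/top0b.png

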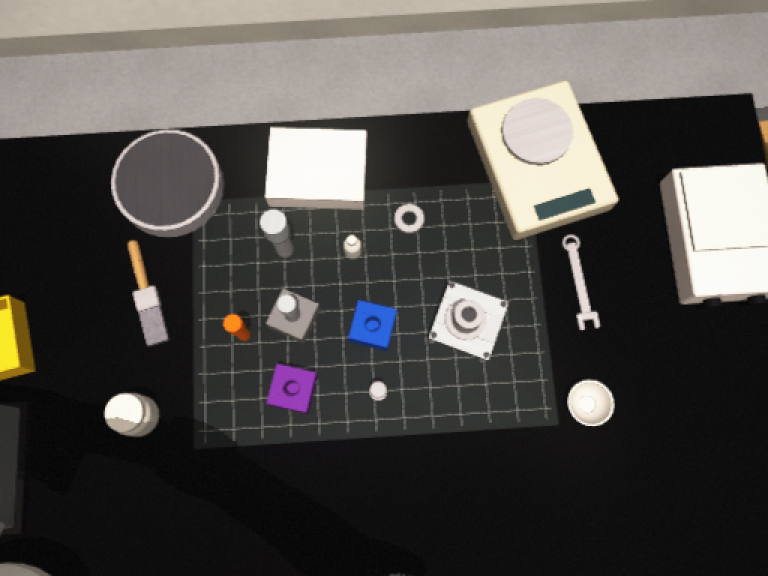

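View pics/scene0b.png

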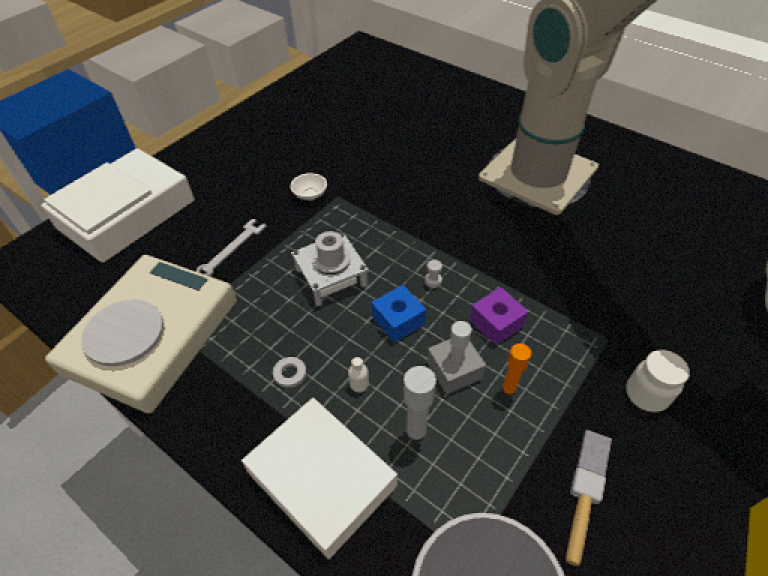

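The rod-like things, in 768-px top-view pixels:
- A large grey rod at (275,225).
- A grey rod standing in the grey block at (288,305).
- An orange rod at (235,325).

The smaller grey one at (288,305) is the rod meant, since the orange one is excluded. The grey block under it is the holder; the blue (373,323) and purple (291,387) blocks are excluded. The stand is at (468,320). I'll confirm this in a crop and measure.

```bash
python3 - <<'E'
from h import *
im=cv2.imread("pics/top0.png");d=np.load("pics/top0.npy")
a=cv2.resize(im[125:265,140:250],None,fx=4,fy=4,interpolation=cv2.INTER_CUBIC);b=cv2.resize(im[180:250,280:350],(560,560),interpolation=cv2.INTER_CUBIC)[:, :]
cv2.imwrite("pics/crop.png",np.hstack([cv2.resize(a,(340,433)),cv2.resize(b,(433,433))]))
V,U=np.mgrid[:384,:512];W=world("top",U,V,d)
def reg(c,rad,z0,z1):
    m=(np.hypot(W[...,0]-c[0],W[...,1]-c[1])<rad)&(W[...,2]>z0)&(W[...,2]<z1)
    P=W[m];(cx,cy),rr=cv2.minEnclosingCircle(P[:,:2].astype(np.float32))
    print(c,m.sum(),"mean",P.mean(0).round(4),"z",np.median(P[:,2]).round(4),"circ",round(cx,4),round(cy,4),round(rr,4)); return P
reg((.554,.133),.03,.115,.14); 
P=reg((.548,.127),.06,.038,.052);print(cv2.minAreaRect(P[:,:2].astype(np.float32)))
reg((.52,-.178),.05,.097,.115)
P=reg((.52,-.178),.09,.043,.056);print(cv2.minAreaRect(P[:,:2].astype(np.float32)))
reg((.68,.146),.03,.14,.18);reg((.531,.227),.03,.1,.14)
print(r.get_calibration("wrist"))
E
```

```text
(0.554, 0.133) 119 mean [0.5623 0.1363 0.1235] z 0.1234 circ 0.5625 0.1375 0.0155
(0.548, 0.127) 526 mean [0.5577 0.1342 0.044 ] z 0.0439 circ 0.562 0.1363 0.0484
((0.5630021691322327, 0.1365572065114975), (0.07182048261165619, 0.07122164219617844), 62.47907257080078)
(0.52, -0.178) 231 mean [ 0.5291 -0.165   0.1043] z 0.1044 circ 0.5295 -0.166 0.0254
(0.52, -0.178) 1138 mean [ 0.528  -0.1739  0.049 ] z 0.0489 circ 0.5298 -0.171 0.0767
((0.5304581522941589, -0.17179390788078308), (0.10990334302186966, 0.1109907478094101), 65.44012451171875)
(0.68, 0.146) 243 mean [0.6887 0.1481 0.1611] z 0.1629 circ 0.6924 0.1494 0.0216
(0.531, 0.227) 123 mean [0.537  0.2278 0.1127] z 0.1133 circ 0.5381 0.2285 0.0151
{'intrinsics': array([[297.31863964,   0.        , 259.00300831],
       [  0.        , 297.31863964, 188.07047197],
       [  0.        ,   0.        ,   1.        ]]), 'T_tool_cam': array([[ 9.99999822e-01, -3.13427647e-04,  5.07118052e-04,
        -1.39462374e-05],
       [ 1.83869261e-04,  9.71324690e-01,  2.37756836e-01,
        -6.74079391e-02],
       [-5.67095850e-04, -2.37756701e-01,  9.71324575e-01,
        -1.56811093e-01],
       [ 0.00000000e+00,  0.00000000e+00,  0.00000000e+00,
         1.00000000e+00]])}
```

View pics/crop.png

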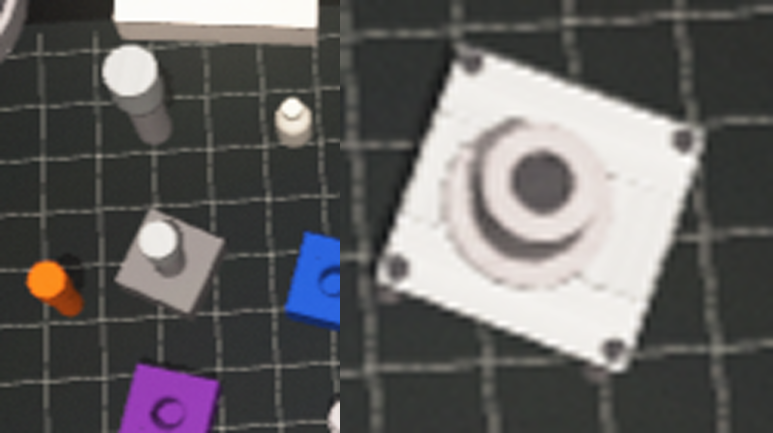

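The crop shows the grey rod in the grey block at about (160,240), and the larger grey rod at (130,70) outside it. The sleeve sits off-centre on the stand. Moving above the rod.

Call:
drive_tool([
  [[0,-0.04,0.06,0,0],[0,-0.08,0.12,0,0],[0,-0.12,0.18,0,0],[0,-0.15,0.231,0,0],[0,-0.18,0.277,0,0]],
])

```text
time_s: 1.12
eef_pos: [0.4315, 0.3353, 0.2278]
tool_rot: [-0.0, 0.835, 0.55, 0.0]
contact_force: [1.0, 0.3, 0.2]
gripper_width: 0.997
```

Call:
drive_tool([
  [[0,-0.03,0.046,0,0],[0,-0.065,0.099,0,0],[0,-0.1,0.153,0,0],[0,-0.13,0.199,0,0],[0,-0.13,0.199,0,0]],
])

```text
time_s: 1.75
eef_pos: [0.5655, 0.1308, 0.2279]
tool_rot: [0.002, 0.838, 0.546, 0.0]
contact_force: [-0.2, -0.3, 0.4]
gripper_width: 0.998
```

```bash
cat >> h.py <<'E'
def wrist(name):
    o,p,M=st(); im,d=r.grab_frame("wrist"); cv2.imwrite(f"pics/{name}.png",im)
    c=r.get_calibration("wrist");K=c["intrinsics"];T=c["T_tool_cam"]
    V,U=np.mgrid[:384,:512]; x=(U-K[0,2])/K[0,0];y=(V-K[1,2])/K[1,1];th=np.hypot(x,y)+1e-9
    s=np.tan(np.clip(th,0,1.5))/th; P=np.stack([x*s*d,y*s*d,d],-1)
    W=(P@T[:3,:3].T+T[:3,3])@M.T+p; W[d==0]=np.nan
    return im,W,p,M
def reg(W,c,rad,z0,z1):
    with np.errstate(invalid="ignore"): m=(np.hypot(W[...,0]-c[0],W[...,1]-c[1])<rad)&(W[...,2]>z0)&(W[...,2]<z1)
    P=W[m];(cx,cy),rr=cv2.minEnclosingCircle(P[:,:2].astype(np.float32))
    print(c,m.sum(),"mean",P.mean(0).round(4),"z",np.median(P[:,2]).round(4),"circ",round(cx,4),round(cy,4),round(rr,4)); return m,P
E
python3 - <<'E'
from h import *
im,W,p,M=wrist("w1");print(p,M.round(3))
reg(W,(.5625,.1375),.025,.115,.14)
m,P=reg(W,(.563,.1365),.06,.04,.05);print(cv2.minAreaRect(P[:,:2].astype(np.float32)))
print(r.get_obs()["contact_force"])
E
```

```text
[0.56548362 0.1308287  0.22785869] [[ 0.404  0.915  0.003]
 [ 0.915 -0.404 -0.003]
 [-0.001  0.004 -1.   ]]
(0.5625, 0.1375) 854 mean [0.5613 0.1352 0.1244] z 0.1246 circ 0.5622 0.1353 0.0151
(0.563, 0.1365) 2542 mean [0.5556 0.1367 0.0447] z 0.0447 circ 0.5615 0.1344 0.049
((0.5618472099304199, 0.13426175713539124), (0.06947332620620728, 0.07082311064004898), 62.405582427978516)
[ 0.38013414  1.15488026 -0.36691109]
```

Call:
drive_tool([
  [[0,0.0026,-0.005,0.02,0],[0,0.0026,-0.005,0.06,0],[0,0.0026,-0.005,0.1,0],[0,0.0026,-0.005,0.117,0],[0,0.0026,-0.005,0.117,0]],
])

```text
time_s: 2.42
eef_pos: [0.5595, 0.1399, 0.1101]
tool_rot: [-0.0, 0.836, 0.548, -0.0]
contact_force: [-0.2, 0.3, -0.4]
gripper_width: 1.003
```

Call:
drive_tool([
  [[0,0,0,0,0],[0,0,0,0,0]],
])

```text
time_s: 2.68
eef_pos: [0.5604, 0.1404, 0.1115]
tool_rot: [0.0, 0.836, 0.548, 0.001]
contact_force: [0.0, 0.1, -0.7]
gripper_width: 1.003
```

```bash
python3 - <<'E'
from h import *
im,W,p,M=wrist("w2");print(p,M.round(3))
reg(W,(.5625,.1375),.025,.115,.14)
m,P=reg(W,(.563,.1365),.06,.04,.05);print(cv2.minAreaRect(P[:,:2].astype(np.float32)))
E
```

```text
[0.56036045 0.14036751 0.11147533] [[ 0.399  0.917  0.002]
 [ 0.917 -0.399  0.001]
 [ 0.001  0.001 -1.   ]]
(0.5625, 0.1375) 2408 mean [0.5596 0.1359 0.124 ] z 0.1245 circ 0.5613 0.1352 0.0154
(0.563, 0.1365) 5306 mean [0.5537 0.138  0.0446] z 0.0446 circ 0.561 0.1344 0.049
((0.5615555644035339, 0.13432273268699646), (0.07024753093719482, 0.07022522389888763), 62.28883743286133)
```

Call:
drive_tool([
  [[0,-0.0043,0.0032,0.001,0],[0,-0.0043,0.0032,0.001,0],[255,-0.0043,0.0032,0.001,0],[255,-0.0043,0.0032,0.001,0],[255,-0.0043,0.0032,0.001,0]],
], squeeze=45)

```text
time_s: 3.35
eef_pos: [0.5615, 0.1351, 0.1103]
tool_rot: [0.0, 0.836, 0.548, 0.001]
contact_force: [0.4, -0.1, 0.3]
gripper_width: 0.718
```

Call:
drive_tool([
  [[255,0,0,0,0],[255,0,0,0,0],[255,0,0,0,0],[255,0,0,0,0]],
])

```text
time_s: 3.85
eef_pos: [0.5614, 0.1351, 0.1103]
tool_rot: [0.0, 0.836, 0.548, 0.001]
contact_force: [0.1, -0.5, -0.7]
gripper_width: 0.311
```

```bash
python3 - <<'E'
from h import *
im,W,p,M=wrist("w3");print(p,M.round(3),r.get_obs())
reg(W,(.5615,.135),.025,.115,.14)
E
```

```text
[0.56144926 0.13505865 0.11028453] [[ 0.399  0.917  0.001]
 [ 0.917 -0.399  0.001]
 [ 0.001  0.001 -1.   ]] {'time_s': 3.9, 'joint_positions': array([-0.31105322,  0.67755667,  0.04136413,  1.83228348, -0.0443269 ,
        0.63128033,  0.91762864]), 'joint_velocities': array([-3.99687895e-04, -4.29269780e-04, -4.32382179e-05,  6.29852785e-04,
       -1.27175515e-04,  6.06582558e-04, -1.45996047e-03]), 'effort': array([ 6.31783463e-03, -5.17949724e+01,  1.27304692e+00, -1.31082612e+01,
       -8.72422534e-03,  6.72807125e-02,  9.79335891e-04]), 'eef_pos': array([0.56145848, 0.13508832, 0.11030566]), 'tool_rot': array([9.23223664e-05, 8.36273093e-01, 5.48312720e-01, 6.82253919e-04]), 'contact_force': array([-0.2920365 , -0.50206891, -0.10110355]), 'ft_torque': array([ 0.0070329 , -0.00540641, -0.00516871]), 'gripper_width': 0.31495074769740006}
(0.5615, 0.135) 3431 mean [0.5588 0.1362 0.1253] z 0.1246 circ 0.554 0.1382 0.0237
```

Call:
drive_tool([
  [[255,0,0,-0.01,0],[255,0,0,-0.04,0],[255,0,0,-0.08,0],[255,0,0,-0.12,0],[255,0,0,-0.13,0]],
])

```text
time_s: 4.53
eef_pos: [0.5626, 0.1353, 0.2429]
tool_rot: [0.001, 0.836, 0.548, 0.003]
contact_force: [0.6, -0.3, -3.3]
gripper_width: 0.309
```

Call:
drive_tool([
  [[255,-0.03,0.016,0,0],[255,-0.08,0.044,0,0],[255,-0.13,0.072,0,0],[255,-0.18,0.1,0,0],[255,-0.225,0.125,0,0]],
])

```text
time_s: 5.15
eef_pos: [0.5864, -0.123, 0.2411]
tool_rot: [0.0, 0.837, 0.548, 0.002]
contact_force: [1.3, 0.7, -2.5]
gripper_width: 0.311
```

Call:
drive_tool([
  [[255,-0.03,0.017,0,0],[255,-0.045,0.025,0,0],[255,-0.045,0.025,0,0],[255,-0.045,0.025,0,0]],
])

```text
time_s: 5.65
eef_pos: [0.5915, -0.1715, 0.2406]
tool_rot: [-0.001, 0.836, 0.549, 0.002]
contact_force: [0.6, 0.9, -2.2]
gripper_width: 0.313
```

```bash
python3 - <<'E'
from h import *
im,W,p,M=wrist("w4");print(p,M.round(3));np.save("pics/w4.npy",W)
cv2.imwrite("pics/w4b.png",cv2.resize(im,(768,576)))
reg(W,(.5295,-.166),.04,.1,.11)
m,P=reg(W,(.53,-.17),.09,.045,.053);print(cv2.minAreaRect(P[:,:2].astype(np.float32)))
E
```

```text
[ 0.59150411 -0.17149847  0.24060424] [[ 0.397  0.918  0.003]
 [ 0.918 -0.397  0.004]
 [ 0.005  0.001 -1.   ]]
(0.5295, -0.166) 1440 mean [ 0.529  -0.1673  0.1054] z 0.1054 circ 0.5289 -0.1672 0.0252
(0.53, -0.17) 5270 mean [ 0.5298 -0.1765  0.0496] z 0.0496 circ 0.5299 -0.1741 0.0763
((0.5296952724456787, -0.17422984540462494), (0.11076762527227402, 0.11024214327335358), 65.1392593383789)
```

View pics/w4b.png

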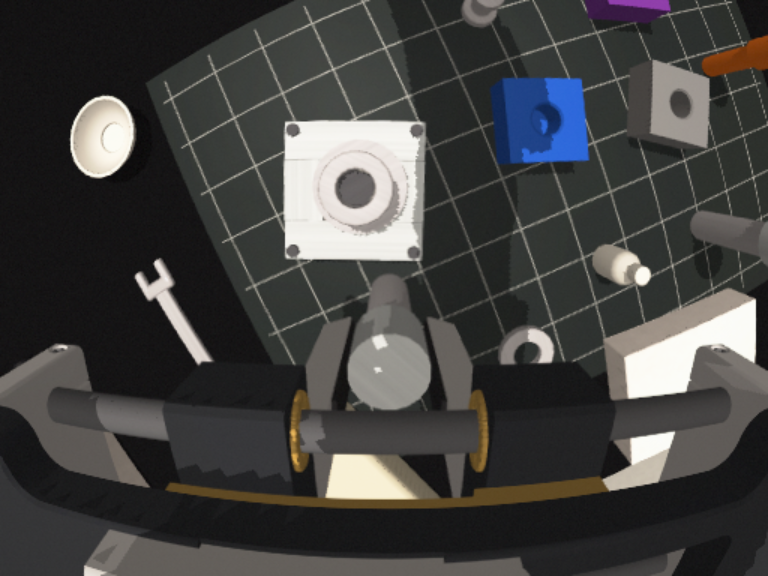

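The bore shows at (355,188), with the sleeve off-centre on the plate. The rod sits squarely in the jaws. Next I'll check the rod's offset in the hand.

```bash
python3 - <<'E'
from h import *
from scipy.optimize import least_squares
W=np.load("pics/w4.npy");o,p,M=st();p=np.array([.5915,-.1715,.2406])
L=(W-p)@M
for z0,z1,R0 in((-.0165,-.0125,0),(-.012,.012,.015),(.025,.045,.011),(.045,.065,.011),(.065,.09,.011)):
    m=(abs(L[...,0])<.018)&(abs(L[...,1])<.025)&(L[...,2]>z0)&(L[...,2]<z1);P=L[m]
    if R0==0: print("top",m.sum(),P.mean(0),cv2.minEnclosingCircle(P[:,:2].astype(np.float32)));continue
    if len(P)<20: print(z0,len(P));continue
    s=least_squares(lambda c:np.hypot(P[:,0]-c[0],P[:,1]-c[1])-R0,[0,0],loss="soft_l1",f_scale=.001);print(z0,len(P),s.x,np.sqrt(2*s.cost/len(P)))
print(((np.array([.529,-.1672,.2120])-st()[1])@M).round(4), st()[1])
E
```

```text
top 2362 [ 4.95750619e-06 -6.84563677e-04 -1.43336495e-02] ((-2.273993959533982e-05, -0.002872312208637595), 0.01869579218327999)
-0.012 892 [2.86845911e-05 2.43571149e-04] 0.0011018497900903317
0.025 97 [8.04685053e-05 7.50580597e-04] 0.0001786174934555431
0.045 178 [0.00010977 0.00079063] 0.00022281500517177166
0.065 175 [0.00023097 0.00077554] 0.00021555653538521806
[-0.021  -0.0592  0.0286] [ 0.59160631 -0.17145996  0.24079201]
```

Call:
drive_tool([
  [[255,-0.007,-0.02,0,0],[255,-0.015,-0.042,0,0],[255,-0.021,-0.06,0,0],[255,-0.021,-0.06,0.015,0],[255,-0.021,-0.06,0.022,0]],
])

```text
time_s: 6.32
eef_pos: [0.5287, -0.1656, 0.2176]
tool_rot: [-0.001, 0.835, 0.55, 0.002]
contact_force: [-0.5, 0.9, -4.0]
gripper_width: 0.313
```

Call:
drive_tool([
  [[255,0,0,0.003,0],[255,0,0,0.003,0]],
])

```text
time_s: 6.58
eef_pos: [0.529, -0.1652, 0.214]
tool_rot: [-0.001, 0.835, 0.55, 0.002]
contact_force: [0.4, 0.1, -3.6]
gripper_width: 0.312
```

```bash
python3 - <<'E'
from h import *
o,p,M=st();print(p,M.round(3),o["contact_force"],o["ft_torque"])
print(((np.array([.529,-.1672,.2120])-p)@M).round(4), [k for k in o])
E
```

```text
[ 0.52904857 -0.16519484  0.21404959] [[ 0.394  0.919  0.002]
 [ 0.919 -0.394  0.005]
 [ 0.005 -0.    -1.   ]] [ 0.40861561  0.13002892 -3.55342322] [-0.02142929  0.02883335  0.02595401]
[-0.0019  0.0007  0.002 ] ['time_s', 'joint_positions', 'joint_velocities', 'effort', 'eef_pos', 'tool_rot', 'contact_force', 'ft_torque', 'gripper_width']
```

Call:
drive_tool([
  [[255,-0.0024,0,0.002,0],[255,-0.0024,0,0.005,0],[255,-0.0024,0,0.008,0],[255,-0.0024,0,0.01,0],[255,-0.0024,0,0.011,0]],
])

```text
time_s: 7.2
eef_pos: [0.5281, -0.1673, 0.2029]
tool_rot: [-0.002, 0.835, 0.55, 0.002]
contact_force: [-0.0, 0.1, -3.3]
gripper_width: 0.311
```

Call:
drive_tool([
  [[255,0,0,0.002,0],[255,0,0,0.004,0],[255,0,0,0.006,0],[255,0,0,0.007,0]],
])

```text
time_s: 7.7
eef_pos: [0.5281, -0.1672, 0.1958]
tool_rot: [-0.002, 0.835, 0.55, 0.002]
contact_force: [0.7, -0.4, -3.0]
gripper_width: 0.31
```

Call:
drive_tool([
  [[255,0,0,0.0015,0],[255,0,0,0.003,0],[255,0,0,0.0045,0],[255,0,0,0.006,0],[255,0,0,0.0075,0]],
])

```text
time_s: 8.32
eef_pos: [0.5286, -0.1674, 0.1887]
tool_rot: [-0.001, 0.835, 0.55, 0.003]
contact_force: [-0.7, -0.3, 4.1]
gripper_width: 0.309
```

Call:
drive_tool([
  [[255,0,0,0.002,0],[255,0,0,0.004,0],[255,0,0,0.006,0],[255,0,0,0.008,0],[255,0,0,0.01,0]],
])

```text
time_s: 8.95
eef_pos: [0.5286, -0.1674, 0.1785]
tool_rot: [-0.001, 0.835, 0.55, 0.002]
contact_force: [-0.5, -0.3, 4.6]
gripper_width: 0.309
```

Call:
drive_tool([
  [[255,0,0,0.002,0],[255,0,0,0.004,0],[255,0,0,0.006,0],[255,0,0,0.008,0],[255,0,0,0.01,0]],
])

```text
time_s: 9.57
eef_pos: [0.5286, -0.1674, 0.1683]
tool_rot: [-0.001, 0.835, 0.55, 0.002]
contact_force: [-0.6, -1.6, 4.5]
gripper_width: 0.311
```

Call:
drive_tool([
  [[255,0,0,0.002,0],[255,0,0,0.004,0],[255,0,0,0.006,0],[255,0,0,0.008,0],[255,0,0,0.01,0]],
])

```text
time_s: 10.2
eef_pos: [0.5282, -0.1672, 0.1576]
tool_rot: [-0.001, 0.835, 0.55, 0.002]
contact_force: [0.6, -0.8, -3.3]
gripper_width: 0.311
```

Call:
drive_tool([
  [[255,0,0,0.002,0],[255,0,0,0.004,0],[255,0,0,0.005,0],[255,0,0,0.005,0]],
])

```text
time_s: 10.7
eef_pos: [0.5282, -0.1672, 0.1524]
tool_rot: [-0.002, 0.835, 0.55, 0.002]
contact_force: [0.4, -1.2, -3.8]
gripper_width: 0.309
```

```bash
python3 - <<'E'
from h import *
for c in("scene","top"):
    im,d=r.grab_frame(c)
    if c=="scene":cv2.imwrite("pics/s2.png",cv2.resize(im[140:220,180:260],(640,640),interpolation=cv2.INTER_CUBIC)[:600])
    for n in("tray","stand_slug"): print(c,n,r.find_in(c,n))
print(r.get_obs()["contact_force"])
E
```

```text
scene tray [{'location': [0.5446, -0.14, 0.0118], 'conf': 0.49}]
scene stand_slug [{'location': [0.5461, -0.1461, 0.0493], 'conf': 0.97}, {'location': [0.7366, -0.0804, 0.0117], 'conf': 0.61}]
top tray []
top stand_slug [{'location': [0.5147, -0.1232, 0.0477], 'conf': 0.53}]
[ 0.73784346 -1.06650492 -2.58269478]
```

View pics/s2.png

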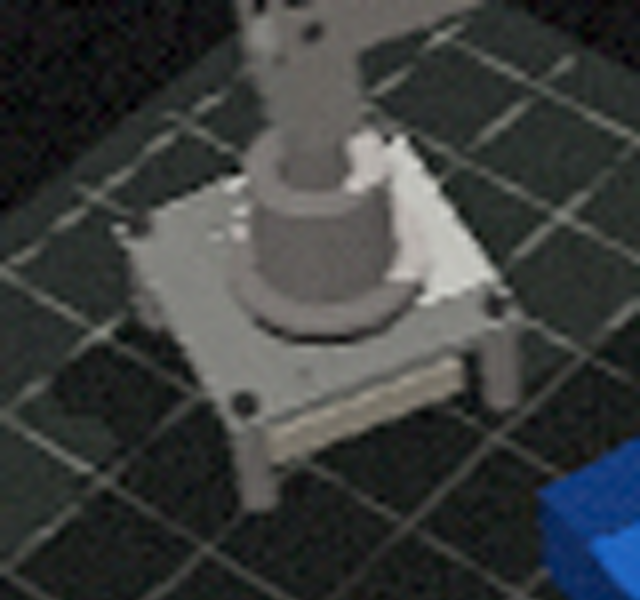

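The push force dropped away, so the slug has fallen free, and the rod end is 54 mm below the rim. Withdrawing straight up.

Call:
drive_tool([
  [[255,0,0,-0.01,0],[255,0,0,-0.025,0],[255,0,0,-0.045,0],[255,0,0,-0.07,0],[255,0,0,-0.09,0]],
])

```text
time_s: 11.62
eef_pos: [0.5284, -0.1673, 0.2449]
tool_rot: [-0.001, 0.835, 0.55, 0.003]
contact_force: [0.2, -0.1, -3.0]
gripper_width: 0.318
```

Call:
drive_tool([
  [[255,0,0.03,0,0],[255,0,0.06,0,0],[255,0,0.065,0,0],[255,0,0.065,0,0]],
])

```text
time_s: 12.12
eef_pos: [0.5876, -0.1925, 0.2452]
tool_rot: [-0.001, 0.835, 0.55, 0.003]
contact_force: [-0.8, -0.2, -3.0]
gripper_width: 0.312
```

```bash
python3 - <<'E'
from h import *
im,W,p,M=wrist("w5");print(p,M.round(3),r.get_obs()["contact_force"])
cv2.imwrite("pics/w5b.png",cv2.resize(im[60:190,170:300],(600,600),interpolation=cv2.INTER_CUBIC))
m,P=reg(W,(.529,-.167),.04,.1,.11)
c=P[:,:2].mean(0);k=np.hypot(W[...,0]-c[0],W[...,1]-c[1])<.011;print("bore depths",np.nanpercentile(W[k][:,2],[5,50,95]))
T=np.array([.5612,.1350,.2430]);print(((T-p)@M).round(4))
E
```

```text
[ 0.58757839 -0.19252974  0.24521686] [[ 0.394  0.919  0.003]
 [ 0.919 -0.394  0.005]
 [ 0.006  0.001 -1.   ]] [-0.26612399 -0.33183154 -4.00088265]
(0.529, -0.167) 1409 mean [ 0.5287 -0.1674  0.1054] z 0.1055 circ 0.5288 -0.1674 0.025
bore depths [0.01781167 0.01916853 0.0203366 ]
[ 0.2906 -0.1533  0.0039]
```

View pics/w5b.png

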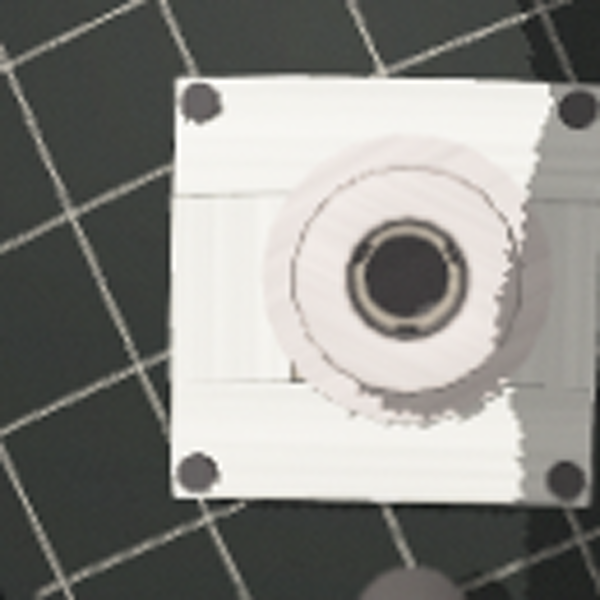

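The slug lies in the tray, its top at 19 mm through the bore. Returning to the holder.

Call:
drive_tool([
  [[255,0.03,-0.016,0,0],[255,0.08,-0.042,0,0],[255,0.13,-0.069,0,0],[255,0.18,-0.095,0,0],[255,0.225,-0.119,0,0]],
])

```text
time_s: 12.8
eef_pos: [0.5649, 0.0637, 0.2469]
tool_rot: [-0.002, 0.835, 0.551, 0.003]
contact_force: [1.2, 0.6, -2.7]
gripper_width: 0.312
```

```bash
cat > g.py <<'E'
from h import *
o,p,M=st();print(p,M.round(3),o["contact_force"]);print(((np.array([.5612,.1345,.1550])-p)@M).round(4))
E
python3 g.py
```

```text
[0.56491599 0.0636877  0.24693811] [[ 0.393  0.92   0.002]
 [ 0.92  -0.393  0.006]
 [ 0.006 -0.    -1.   ]] [ 1.15631263  0.56320965 -2.66613441]
[ 0.0631 -0.0312  0.0924]
```

Call:
drive_tool([
  [[255,0.04,-0.02,0,0],[255,0.062,-0.031,0,0],[255,0.062,-0.031,0.03,0],[255,0.062,-0.031,0.07,0],[255,0.062,-0.031,0.08,0]],
])

```text
time_s: 13.42
eef_pos: [0.5582, 0.133, 0.1656]
tool_rot: [-0.003, 0.834, 0.551, 0.0]
contact_force: [-0.3, 0.1, -2.0]
gripper_width: 0.312
```

Call:
drive_tool([
  [[255,0,0,0,0],[255,0,0,0,0]],
])

```text
time_s: 13.68
eef_pos: [0.5589, 0.1331, 0.167]
tool_rot: [-0.003, 0.834, 0.551, 0.001]
contact_force: [0.5, -0.4, -1.9]
gripper_width: 0.312
```

```bash
python3 g.py; python3 - <<'E'
from h import *
im,W,p,M=wrist("w6")
m,P=reg(W,(.5615,.1345),.06,.04,.05);print(cv2.minAreaRect(P[:,:2].astype(np.float32)))
L=(W-p)@M; m=(abs(L[...,0])<.018)&(abs(L[...,1])<.025)&(L[...,2]>.03)&(L[...,2]<.09);P=L[m]
from scipy.optimize import least_squares
s=least_squares(lambda c:np.hypot(P[:,0]-c[0],P[:,1]-c[1])-.011,[0,0],loss="soft_l1",f_scale=.001);print(s.x, p+M@np.r_[s.x,.1])
E
```

```text
[0.55887367 0.13309408 0.16698144] [[ 0.393  0.92  -0.001]
 [ 0.92  -0.393  0.005]
 [ 0.004 -0.003 -1.   ]] [ 0.47087915 -0.36618625 -1.89095353]
[0.0022 0.0016 0.012 ]
(0.5615, 0.1345) 3350 mean [0.5522 0.1387 0.0447] z 0.0447 circ 0.5577 0.1363 0.0463
((0.5589447617530823, 0.1359136551618576), (0.06964484602212906, 0.0641181543469429), 62.493682861328125)
[7.16780988e-05 7.84654476e-04] [0.55949684 0.13338438 0.0669807 ]
```

Call:
drive_tool([
  [[255,0.002,0.0013,0.003,0],[255,0.002,0.0013,0.01,0],[255,0.002,0.0013,0.018,0],[255,0.002,0.0013,0.023,0],[255,0.002,0.0013,0.027,0]],
])

```text
time_s: 14.35
eef_pos: [0.5608, 0.1345, 0.1395]
tool_rot: [-0.003, 0.835, 0.551, 0.001]
contact_force: [-0.9, 0.1, -2.9]
gripper_width: 0.311
```

In the hole with no contact force. Continuing down: 29 mm remains.

Call:
drive_tool([
  [[255,0,0,0.006,0],[255,0,0,0.013,0],[255,0,0,0.02,0],[255,0,0,0.025,0],[255,0,0,0.026,0]],
])

```text
time_s: 14.98
eef_pos: [0.5605, 0.1346, 0.113]
tool_rot: [-0.003, 0.835, 0.551, 0.001]
contact_force: [-1.2, 0.3, -2.8]
gripper_width: 0.312
```

Call:
drive_tool([
  [[255,0,0,0.001,0],[255,0,0,0.002,0],[255,0,0,0.003,0],[255,0,0,0.0035,0]],
])

```text
time_s: 15.48
eef_pos: [0.5608, 0.1347, 0.1103]
tool_rot: [-0.003, 0.835, 0.551, 0.001]
contact_force: [-2.9, -0.2, 7.3]
gripper_width: 0.311
```

Call:
drive_tool([
  [[255,0,0,-0.0006,0],[150,0,0,-0.0006,0],[0,0,0,-0.0006,0],[0,0,0,-0.0006,0],[0,0,0,-0.0006,0]],
])

```text
time_s: 16.1
eef_pos: [0.5609, 0.1346, 0.1109]
tool_rot: [-0.003, 0.835, 0.551, 0.001]
contact_force: [-0.0, -0.2, 0.6]
gripper_width: 0.698
```

Call:
drive_tool([
  [[0,0,0,0,0],[0,0,0,0,0],[0,0,0,0,0],[0,0,0,0,0]],
])

```text
time_s: 16.6
eef_pos: [0.5609, 0.1346, 0.1109]
tool_rot: [-0.003, 0.835, 0.551, 0.001]
contact_force: [-0.8, 0.6, 0.4]
gripper_width: 1.001
```

Call:
drive_tool([
  [[0,0,0,-0.01,0],[0,0,0,-0.04,0],[0,0,0,-0.08,0],[0,0,0,-0.12,0],[0,0,0,-0.14,0]],
])

```text
time_s: 17.23
eef_pos: [0.5621, 0.1341, 0.2541]
tool_rot: [-0.002, 0.835, 0.551, 0.003]
contact_force: [0.2, -0.5, -1.0]
gripper_width: 1.0
```

Call:
drive_tool([
  [[0,0,0,0,0],[0,0,0,0,0],[0,0,0,0,0],[0,0,0,0,0]],
])

```text
time_s: 17.73
eef_pos: [0.5616, 0.134, 0.2531]
tool_rot: [-0.002, 0.835, 0.551, 0.002]
contact_force: [0.6, -0.6, 0.4]
gripper_width: 1.001
```

```bash
python3 - <<'E'
from h import *
im,W,p,M=wrist("w7");print(p,r.get_obs()["contact_force"],r.get_obs()["gripper_width"])
reg(W,(.5615,.135),.025,.115,.14)
im,d=r.grab_frame("scene");cv2.imwrite("pics/s3.png",cv2.resize(im,(768,576)))
E
```

```text
[0.56160655 0.13396676 0.25312079] [-0.00771915 -0.30163348  0.16699233] 0.9997998226439696
(0.5615, 0.135) 710 mean [0.5607 0.1353 0.1245] z 0.1247 circ 0.5614 0.1352 0.015
```

View pics/s3.png

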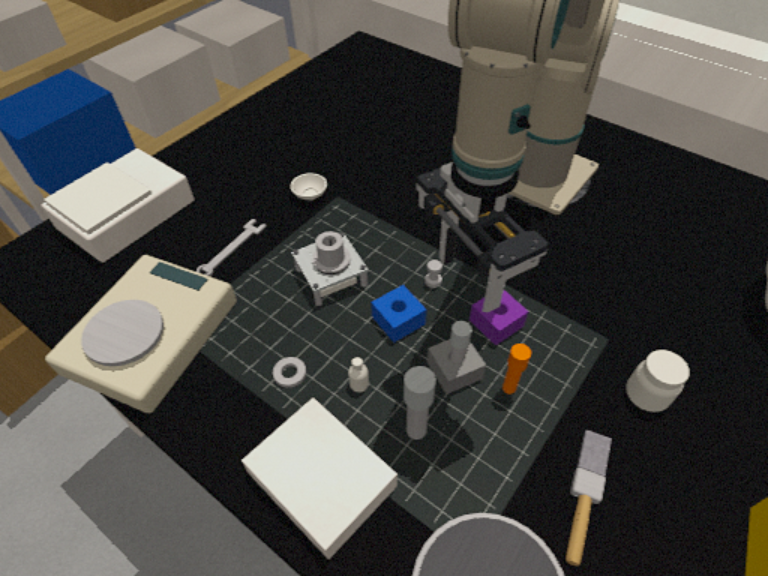

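The rod stands in the grey holder at (460,345), its top at the same height as at the start (0.1247 m). Everything else is where it was, and the gripper is clear. Handing in.

```bash
python3 -c "
from station import r
print(r.finish_job())"
```

```text
the job is handed in; nothing more can be done
None
```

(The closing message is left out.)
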